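Run a supply board through the bench tester

TASK

Run the waiting supply board through the bench tester with the fingertips alone, pressing and pushing lightly and gripping nothing: first press the metal touch key of the white earth tester and keep it down for a full second, so that you carry no static to the board. Then push the nest slowly and fully home by its front plate without touching the board, press the large start key on the tester's console once the nest is home, and last of all press the left-hand key of the piece counter to book the board. Leave the small reset key, the counter's right-hand key and the tools and parts lying about alone, and leave the counter standing where it is.

Things in the scene. Friction and masses are not known exactly. Their poses are not given: they have to be found in the camera images.
- tester: Bench tester, fixed: a grey hood 122 mm deep, 234 mm wide and 80 mm high with a clear window, and at its left a lower grey console (64 mm wide, its top at 52 mm) that carries two keys. Origin on the bench under the hood, 40 mm behind the hood's front face; x points to its back, y to its left (the console side), z up; turned at most 9 degrees.
- nest (a joint): How far the tester's nest (a flat carrier with the supply board fixed on it) is slid out of the hood, in m: 0 is fully home against its stop, 0.08 fully out. It slides along the tester's x axis; friction about 2 N, it stays where it is left. Starts 45 to 80 mm out.
- nest_push (a point): Centre of the outer face of the nest's upright aluminium front plate, on its dark rubber push pad (84x28 mm, standing 1 mm proud); the point moves with the nest. The plate is 190 mm wide, 7 mm thick with its stiffener, from 14 to 60 mm above the bench; the face looks along the tester's -x and is pushed along +x. The board begins 70 mm behind this face and stands up to 54 mm above the bench. With the nest home the face is still 66 mm in front of the hood.
- supply_board: The supply board, 98x150x29 mm, with tall components, fixed on the nest behind the front plate (origin at the middle of its underside); not to be touched.
- nest_back: The part of the nest behind its front plate: the black carrier plate, the ledges and the 3 mm stiffener on the rear of the front plate, one with the nest (origin at the tester's origin when the nest is home); not to be touched, so the front plate is pushed from outside and not gripped.
- start_key (a joint): Travel of the start key, m: 0 released, 0.006 fully down. Sprung: it begins to give at about 1.8 N and bottoms at about 6 N; it counts as pressed from 2.5 mm. It springs back.
- start_key_top (a point): Centre of the top of the start key: the large round key (28 mm across, in a round black collar) at the front of the tester's console, pressed straight down. Its top is 70 mm above the bench and 6 mm above its collar when released; the point moves with the key.
- reset_key (a joint): Travel of the reset key, m: 0 released, 0.004 down. The small round key (12 mm across) on the same console, 64 mm behind the start key along the tester's x; not to be pressed.
- earth_tester: Earth (static) tester, fixed: a flat white box 116x84x28 mm with two sockets at its rear end and one large metal key. Origin under its middle, x along its length to the sockets, z up. It stands either to the left or to the right in front of the bench tester; the piece counter stands on the other side.
- touch_key (a joint): Travel of the earth tester's touch key, m: 0 released, 0.006 fully down. Sprung: it begins to give at about 1.8 N and bottoms at about 6 N; it counts as pressed from 2.5 mm. It springs back.
- touch_key_top (a point): Centre of the top of the touch key: a bare metal disc 40 mm across near the front end of the earth tester, pressed straight down. Its top is about 47 mm above the surface z = 0 and 6 mm above its collar when released; the point moves with the key.
- piece_counter: Piece counter, loose on the bench (0.25 kg): a black box 90x72x22 mm with a display and two equal round keys, 16 mm across, side by side near its front edge. Origin under its middle; x points to its rear (the display end), y to its left, z up.
- good_key (a joint): Travel of the piece counter's left key (counts good boards), m: 0 released, 0.004 fully down. Sprung: it begins to give at about 1.5 N and bottoms at about 5 N; it counts as pressed from 1.8 mm. It springs back.
- good_key_top (a point): Centre of the top of the left key (on the counter's +y side, 25 mm in front of its middle), pressed straight down. Its top is about 34 mm above the bench (the left bench, y > 0.15, lies 1.5 mm higher than the right one) and 12 mm above the counter's case when released; the point moves with the key.
- reject_key (a joint): Travel of the piece counter's right key, m: 0 released, 0.004 down. The same shape, 30 mm to the right (-y of the counter) of the left key; not to be pressed.
- relay: Bystander: plain relay block, 21x28x35 mm, standing; origin under the middle.
- screwdriver_1: Bystander: screwdriver, 179 mm long, handle 24 mm thick, lying; origin under the middle, long axis x.
- probe_black: Bystander: test probe, 118x17x15 mm, lying; origin under the middle, long axis x.
- terminal_block: Bystander: cream terminal block, 18x75x19 mm, lying; origin under the middle, long axis y.
- transformer: Bystander: small transformer, 36x46x33 mm; origin under the middle.
- marker: Bystander: felt marker, 132x15x15 mm, lying; origin under the middle, long axis x.
Mind the look-alikes: they are no part of the job. Leave any purple or red look-alike of the earth_tester alone.

How it is judged:
By the outcome, as a careful person would: the job done as asked, in the order asked, and still so for the second after the job is handed in, with the robot touching nothing.
It also fails if it takes over 64 s, if anything falls off the work surface, if the arm or the gripper's body presses on something with over 40 N, if the wrist force passes 120 N, or if a joint passes its speed limit or range.

ROBOT

A 6-joint arm with a two-finger parallel gripper is mounted at the origin on a cart in front of the work surface, level with it; the furniture and walls round the work are solid. World frame = base frame: x ahead of the robot, y to its left, z up, the work surface at z = 0. Lengths are in m, angles in rad, forces in N, time in s.
With the tool pointing down it reaches from about 0.25 to 0.725 m from the base axis. Payload 4 kg.
Tool frame: the origin (TCP) lies between the finger pads; the fingertips stand 11 mm ahead of it and the grasp point (between the pads) lies 8 mm behind it (bot.tip_extent is the distance from the TCP to the fingertips, in m); z points along the fingers, y is the line along which they close (so a half turn about z gives the same grasp; the last joint's range is limited). The gripper opens to 85 mm and grips with 20 to 120 N. Pads are 22 mm wide; open, the fingers measure 114 mm over their backs; the gripper's body (76 mm by 85 mm) begins 54 mm behind the grasp point. The pads swing forward as they close: fully open they stand 13 mm farther back than shut.
Start: joints at [-1.229, 0.241, 0.005, 1.335, 0, 1.571], TCP at [0.168, -0.471, 0.242] pointing down, gripper open.
Joint ranges: [-2.72, 2.72], [-1.05, 1.87], [-1.09, 1.28], [-1.99, 2.15], [-1.42, 1.44], [-3.14, 3.14]. Speed limits (rad/s): [2.79, 2.79, 3.14, 3.14, 3.14, 3.14].

INTERFACE

Orientations are given as a unit quaternion [x, y, z, w].
In Python, from workcell import bot gives the robot as it stands. The module is installed in compiled form; this text tells all that it offers.
- The arm moves only by the tool drive_tool, never from a script. Its argument "rows" is a list of rows, each an object of numbers: "dx", "dy", "dz": the shift along the tool's x, y, z in units of 50 mm (1.0 is 50 mm); "wx", "wy", "wz": the turn, a rotation vector about the tool's x, y, z in units of 5 degrees (1.0 is 5 degrees); "hand": the finger opening in mm, from 0 to 85.4. A call has 1 to 20 rows; each row is the pose to reach, as a shift and turn from the pose commanded when the call began, along the tool's axes at that moment; what a row does not reach only later rows make up. A row lasts 1/10 s, in which the tool goes at most 50 mm and 8.59 degrees, less where a joint would pass 70% of its speed; a pose out of reach is approached as far as the arm can. A call with a gripper value outside its range is refused whole. The fingers move at their own pace and stop on an object; the grip force is fixed at half the most. Time passes only in rows, so rows that repeat a pose let the fingers close. It gives the time, the measured TCP pose, the force, the opening and the grip force at its end, in the units of the state.
- bot.get_obs(): the state, without advancing time (a new reading comes with each control period).
- bot.camera(name): name is "scene" or "side" or "wrist"; returns the picture (420x560x3 uint8, red, green, blue); there is no depth.
- bot.get_calibration(name): a dict with "vfov" (degrees; the focal length in pixels is half the picture's height over the tangent of half this angle, whatever the lens; pixels are square), "cx", "cy" (the principal point, pixels), "origin" and "rotation" of the camera in the world; the wrist camera has in their place "mount" (4x4, takes a point from camera to tool coordinates, whose origin is the TCP and whose axes are the flange's). Camera axes: x right, y up, looking along -z (the intrinsics and any distortion apply to the point x, -y, -z); pixel columns grow to the right and rows downward; lengths in m; the calibration is good to about 2 mm. A picture is of the moment at which its call begins: read the wrist's pose just before it. get_calibration takes no time and is no camera call.
- bot.job_done(): hands the job in; it is judged then, once.
Trained networks look in the newest picture that a camera, given by its name, has taken for a name from the list of things; names that differ only in an ending like _2 or _b are one class to them, and where a whole thing is asked for, a point or a joint stands for the part that bears it (a point fixed in the world has none). Each returns a list of dicts, best first, with "score" (0 to 1); they miss things now and then, are a little off and sometimes report something else, mostly with a low value. They report only what shows in the picture. A call takes as long as a camera call. They do not tell look-alikes from the thing itself.
- bot.look_for(camera, thing): "extent" ([centre column, centre row, width, height] in pixels, round what is visible of it).
- bot.outline_of(camera, thing): "region" (420x560 bool, what is visible of it) and "extent" ([centre column, centre row, width, height] in pixels, round what is visible of it).
The state is a dict: "clock": time; "joint_pos": joint angles; "joint_vel": joint speeds; "tau": joint torques, N m; "eef_pos": TCP position; "tool_rot": TCP orientation; "ft_force": force on the tool from outside, world axes, zero at the start; "ft_torque": the same for the moment, N m; "grip_width": finger opening in m; "grasp_force": force on a finger pad.
Only numpy, scipy, OpenCV 4.12 (cv2) and the standard library are available. Lean on these libraries where they do the work, as an engineer would, in place of code of your own. Each camera call takes 0.05 s, during which the arm holds its last target. There are 200 camera calls.

## Working session

There is one attempt and no reset: what is moved stays moved. The work goes in short steps, Python scripts to look and compute and a tool call to move; the robot and the scene stay as the last step left them, time stands still between calls to the robot, and variables do not carry over. Pictures are saved under pics/ and viewed, at most 13 in all, crops included, and the job is handed in when it is done.

Besides the shell and the picture viewer there is one more tool, called after "Request:" as name([rows], argument=value, ...), one row to a line, values as JSON. drive_tool: Moves the arm, as the interface text tells. Its arguments: {"type":"object","properties":{"rows":{"type":"array","items":{"type":"object","properties":{"dx":{"type":"number"},"dy":{"type":"number"},"dz":{"type":"number"},"wx":{"type":"number"},"wy":{"type":"number"},"wz":{"type":"number"},"hand":{"type":"number"}}}}},"required":["rows"]}

```bash
mkdir -p pics
cat > h.py <<'E'
import numpy as np, cv2
from workcell import bot
from scipy.spatial.transform import Rotation as R
def shot(n,f):
    o=bot.get_obs(); im=bot.camera(n); cv2.imwrite('pics/'+f,im[:,:,::-1]); return o,im
def cam(n,o=None):
    c=bot.get_calibration(n)
    f=210/np.tan(np.radians(c['vfov'])/2)
    if 'mount' in c:
        T=np.eye(4);T[:3,:3]=R.from_quat(o['tool_rot']).as_matrix();T[:3,3]=o['eef_pos']
        M=T@np.array(c['mount']); return f,c,M[:3,3],M[:3,:3]
    return f,c,np.array(c['origin']),np.array(c['rotation'])
def at(n,uv,z,o=None):
    f,c,p,Rm=cam(n,o)
    d=Rm@np.array([(uv[0]-c['cx'])/f,-(uv[1]-c['cy'])/f,-1]); return p+d*(z-p[2])/d[2]
def pix(n,P,o=None):
    f,c,p,Rm=cam(n,o); q=Rm.T@(np.array(P)-p); return np.array([c['cx']+f*q[0]/-q[2],c['cy']-f*q[1]/-q[2]])
E
python3 - <<'E'
from h import *
for n in ['scene','side','wrist']:
    c=bot.get_calibration(n); print(n,c)
    shot(n,n+'0.png')
o=bot.get_obs();print(o)
for n in ['scene','side']:
  for t in ['earth_tester','touch_key_top','piece_counter','good_key_top','reject_key','start_key_top','reset_key','nest_push','tester']:
    print(n,t,[(np.round(d['extent']).tolist(),round(d['score'],2)) for d in bot.look_for(n,t)][:4])
a=np.hstack([cv2.imread('pics/scene0.png'),cv2.imread('pics/side0.png')]);
cv2.imwrite('pics/ab.png',a)
E
```

```text
scene {'vfov': 50.270762742520674, 'cx': 276.8111589751246, 'cy': 212.54479735348073, 'origin': array([-0.3160871 ,  0.61782911,  1.20483871]), 'rotation': array([-0.17009304,  0.30530824,  0.81503113, -0.46214662])}
side {'vfov': 54.94689905654945, 'cx': 282.7363513182241, 'cy': 206.68484053168507, 'origin': array([ 0.11792957, -1.08258745,  0.54742026]), 'rotation': array([ 0.56341862, -0.09939025, -0.12218635,  0.81101882])}
wrist {'vfov': 65.27129263506818, 'cx': 278.11526164502357, 'cy': 206.54814886018795, 'mount': array([[ 1.31793644e-03,  9.64342092e-01,  2.64655610e-01,
         6.72299704e-02],
       [ 9.99999074e-01, -1.36038498e-03, -2.28928570e-05,
         3.04664716e-04],
       [ 3.37956972e-04,  2.64655395e-01, -9.64342993e-01,
        -1.32304892e-01],
       [ 0.00000000e+00,  0.00000000e+00,  0.00000000e+00,
         1.00000000e+00]])}
{'clock': 0.15, 'joint_pos': array([-1.22900206e+00,  2.41237937e-01,  4.03460969e-03,  1.33522795e+00,
       -2.40664474e-05,  1.57080219e+00]), 'joint_vel': array([-0.00116485, -0.00269512,  0.00401743, -0.00069762,  0.00065624,
[... 1142 characters left out ...]
)]
side earth_tester [([263.0, 213.0, 34.0, 17.0], 0.88), ([246.0, 250.0, 48.0, 21.0], 0.56), ([259.0, 183.0, 27.0, 15.0], 0.54)]
side touch_key_top [([338.0, 242.0, 111.0, 63.0], 0.55), ([242.0, 245.0, 9.0, 4.0], 0.5)]
side piece_counter [([343.0, 314.0, 44.0, 23.0], 0.76)]
side good_key_top [([331.0, 303.0, 10.0, 6.0], 0.51), ([386.0, 298.0, 33.0, 21.0], 0.41)]
side reject_key [([333.0, 308.0, 6.0, 9.0], 0.53), ([387.0, 299.0, 30.0, 19.0], 0.38), ([332.0, 303.0, 10.0, 10.0], 0.15)]
side start_key_top [([320.0, 248.0, 66.0, 43.0], 0.46)]
side reset_key []
side nest_push [([320.0, 248.0, 63.0, 37.0], 0.92)]
side tester [([337.0, 242.0, 107.0, 62.0], 0.95), ([344.0, 314.0, 40.0, 26.0], 0.34)]
```

View pics/scene0.png

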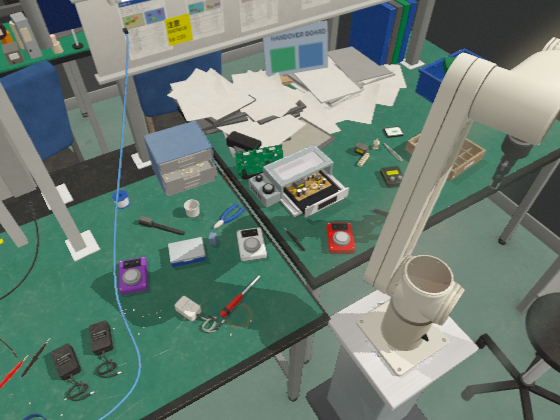

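View pics/side0.png

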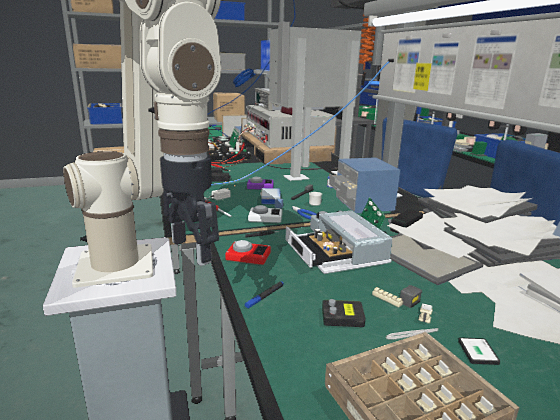

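The scene view shows the white earth tester at (251,244), with its key at about (251,240). The red look-alike is at (340,237) and the purple one at (133,276). The counter is at (392,178), and the tester is at (300,185) with the console and its two keys at (265,188). The side view agrees: white box (263,213), counter (343,314).

The white box fits the description, since the red and purple ones are excluded by colour. I'll compute rough positions next.

```bash
sed -i "s/np.array(c\['rotation'\])/R.from_quat(c['rotation']).as_matrix()/" h.py
python3 - <<'E'
from h import *
print('wrist?',at('wrist',(280,210),0,bot.get_obs()))
for n,l in {'scene':{'white':(251,244,.03),'key':(251,238,.047),'red':(340,237,.03),'counter':(392,178,.025),'ckeys':(392,183,.03),'startkey':(264,190,.07),'platemid':(330,203,.04)},
 'side':{'white':(265,214,.03),'red':(248,250,.03),'counter':(343,314,.02),'platemid':(299,247,.04)}}.items():
  for k,v in l.items(): print(n,k,at(n,v[:2],v[2]).round(3))
a=cv2.imread('pics/scene0.png')[120:270,220:420]; cv2.imwrite('pics/crop.png',cv2.resize(a,(800,600),interpolation=3))
E
```

```text
wrist? [ 0.13091934 -0.48682084  0.        ]
scene white [0.48  0.231 0.03 ]
scene key [0.49  0.225 0.047]
scene red [ 0.354 -0.036  0.03 ]
scene counter [ 0.484 -0.373  0.025]
scene ckeys [ 0.46  -0.351  0.03 ]
scene startkey [0.637 0.091 0.07 ]
scene platemid [ 0.489 -0.09   0.04 ]
side white [0.482 0.195 0.03 ]
side red [ 0.358 -0.066  0.03 ]
side counter [ 0.491 -0.41   0.02 ]
side platemid [ 0.499 -0.105  0.04 ]
```

View pics/crop.png

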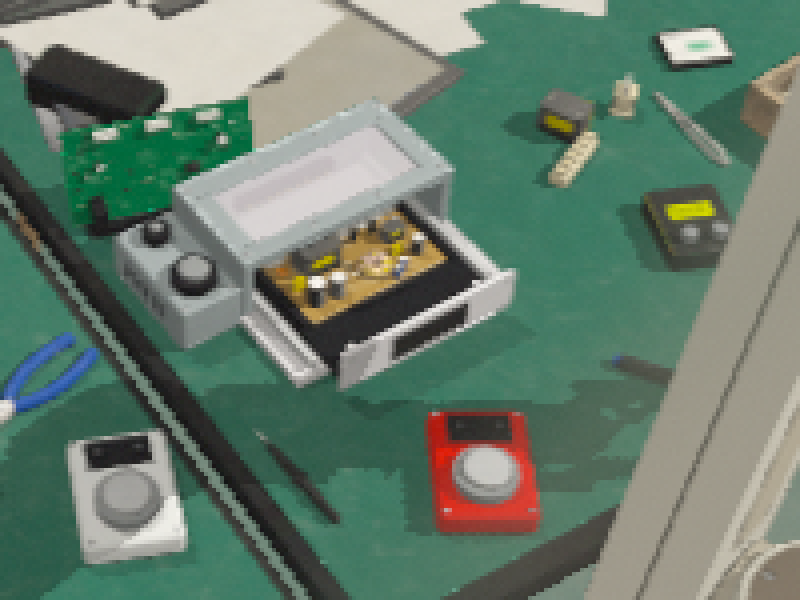

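Request:
drive_tool([
  {"dx":1,"wz":0.9,"hand":0},
  {"dx":2,"wz":1.8,"hand":0},
  {"dx":3,"wz":2.7,"hand":0},
  {"dx":4,"dy":0.2,"wz":3.9,"hand":0},
  {"dx":5,"dy":0.25,"wz":3.9,"hand":0},
  {"dx":5.5,"dy":0.25,"wz":3.9,"hand":0},
  {"dx":5.5,"dy":0.25,"wz":3.9,"hand":0},
  {"dx":5.5,"dy":0.25,"wz":3.9,"hand":0},
])

```text
invalid input at $.rows[0]: expected keys dx, dy, dz, wx, wy, wz, hand
```

Run:
```python
from h import *
o,im=shot('wrist','w1.png'); o=bot.get_obs()
print(o['clock'],o['joint_pos'].round(3),o['eef_pos'],o['tool_rot'],o['ft_force'],bot.tip_extent,o['grip_width'])
for t,z in [('piece_counter',.02),('good_key_top',.034),('reject_key',.034)]:
    for d in bot.look_for('wrist',t)[:3]: print(t,round(d['score'],2),np.round(d['extent'],1),at('wrist',d['extent'][:2],z,o).round(4))
```

```text
1.1 [-1.229  0.241  0.005  1.335  0.     1.571] [ 0.16759456 -0.47106983  0.24229206] [ 9.85432659e-01  1.70066084e-01  1.93020868e-05 -2.49095460e-05] [ 0.56298005 -0.04217572 -0.0365634 ] 0.011 0.08550082498375858
```

View pics/w1.png

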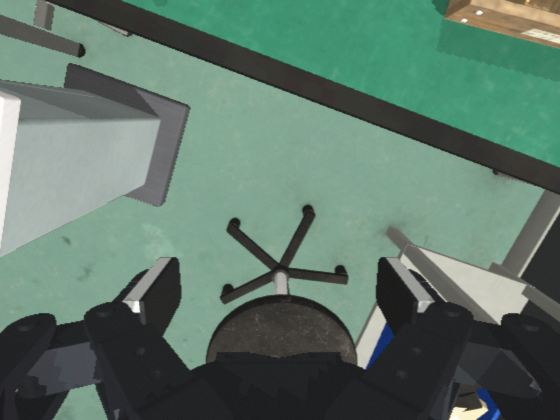

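The move was refused because every row needs all seven keys. This picture therefore still shows the start pose: floor, bench edge and open fingers, with none of the targets in view. I'll send the move again.

Request:
drive_tool([
  {"dx":1,"dy":0,"dz":0,"wx":0,"wy":0,"wz":0.9,"hand":0},
  {"dx":2,"dy":0,"dz":0,"wx":0,"wy":0,"wz":1.8,"hand":0},
  {"dx":3,"dy":0.1,"dz":0,"wx":0,"wy":0,"wz":2.7,"hand":0},
  {"dx":4,"dy":0.2,"dz":0,"wx":0,"wy":0,"wz":3.9,"hand":0},
  {"dx":5,"dy":0.25,"dz":0,"wx":0,"wy":0,"wz":3.9,"hand":0},
  {"dx":5.5,"dy":0.25,"dz":0,"wx":0,"wy":0,"wz":3.9,"hand":0},
  {"dx":5.5,"dy":0.25,"dz":0,"wx":0,"wy":0,"wz":3.9,"hand":0},
  {"dx":5.5,"dy":0.25,"dz":0,"wx":0,"wy":0,"wz":3.9,"hand":0},
])

```text
clock: 2.05
eef_pos: [0.4311, -0.3902, 0.2418]
tool_rot: [1.0, 0.001, -0.001, -0.0]
ft_force: [-1.2, -0.3, -0.7]
grip_width: -0.0
grasp_force: 0.0
```

Run:
```python
from h import *
o,im=shot('wrist','w2.png'); o=bot.get_obs()
print(o['clock'],o['joint_pos'].round(3),o['eef_pos'],o['tool_rot'],o['ft_force'],o['grip_width'])
for t,z in [('piece_counter',.02),('good_key_top',.034),('reject_key',.034)]:
    for d in bot.look_for('wrist',t)[:3]: print(t,round(d['score'],2),np.round(d['extent'],1),at('wrist',d['extent'][:2],z,o).round(4))
```

```text
2.1 [-0.737  0.405  0.236  1.402 -0.     2.403] [ 0.43036932 -0.39066983  0.2420613 ] [ 9.99999636e-01  7.07394291e-04 -4.59655846e-04 -1.29903681e-04] [ 0.18553409 -0.51342521  0.3559521 ] -0.00010862509640442525
piece_counter 0.68 [284.4 112.3  88.5 108.1] [ 0.5017 -0.3971  0.02  ]
good_key_top 0.54 [262.  133.2  14.7  18.1] [ 0.4811 -0.3743  0.034 ]
good_key_top 0.29 [289.9 144.2  13.7  16.6] [ 0.4702 -0.4027  0.034 ]
reject_key 0.61 [288.4 142.1  14.3  16. ] [ 0.4723 -0.4011  0.034 ]
reject_key 0.42 [ 52.3  58.1 102.  116.2] [ 0.5508 -0.1742  0.034 ]
```

View pics/w2.png

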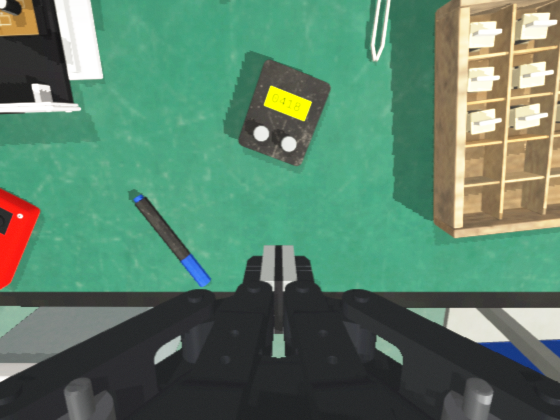

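The wrist view shows the counter at (284,112), with its display at the far end, the left key at (261,133) and the right key at (288,144). Next I'll look at the tester.

Request:
drive_tool([
  {"dx":0.2,"dy":-1,"dz":0,"wx":0,"wy":0,"wz":-1,"hand":0},
  {"dx":0.4,"dy":-2,"dz":0,"wx":0,"wy":0,"wz":-2,"hand":0},
  {"dx":0.6,"dy":-2.9,"dz":0,"wx":0,"wy":0,"wz":-3,"hand":0},
  {"dx":0.8,"dy":-3.8,"dz":0,"wx":0,"wy":0,"wz":-4,"hand":0},
  {"dx":1,"dy":-4.7,"dz":0,"wx":0,"wy":0,"wz":-4,"hand":0},
  {"dx":1.2,"dy":-5.6,"dz":0,"wx":0,"wy":0,"wz":-4,"hand":0},
  {"dx":1.2,"dy":-6.6,"dz":0,"wx":0,"wy":0,"wz":-4,"hand":0},
  {"dx":1.2,"dy":-6.6,"dz":0,"wx":0,"wy":0,"wz":-4,"hand":0},
  {"dx":1.2,"dy":-6.6,"dz":0,"wx":0,"wy":0,"wz":-4,"hand":0},
])

```text
clock: 3.15
eef_pos: [0.4901, -0.0603, 0.2427]
tool_rot: [0.985, 0.175, 0.0, 0.0]
ft_force: [0.6, -1.4, -0.2]
grip_width: -0.0001
grasp_force: 0.0
```

Run:
```python
from h import *
o,im=shot('wrist','w3.png'); o=bot.get_obs()
print(o['clock'],o['joint_pos'].round(3),o['eef_pos'],o['tool_rot'],o['ft_force'],o['grip_width'])
for t,z in [('tester',.05),('start_key_top',.07),('reset_key',.06),('nest_push',.037),('touch_key_top',.047),('earth_tester',.02)]:
    for d in bot.look_for('wrist',t)[:3]: print(t,round(d['score'],2),np.round(d['extent'],1),at('wrist',d['extent'][:2],z,o).round(4))
```

```text
3.2 [-1.240e-01  2.280e-01 -1.000e-02  1.332e+00 -1.000e-03  2.667e+00] [ 0.49014607 -0.06135053  0.24266596] [9.84726137e-01 1.74109799e-01 2.28640163e-04 4.00694222e-04] [-0.67613753 -0.85908312 -0.41499168] 7.481125088509005e-05
tester 0.89 [350.4 108.5 361.7 216.9] [ 0.584  -0.1006  0.05  ]
nest_push 0.63 [324.2 120.  214.8 188. ] [ 0.5662 -0.0829  0.037 ]
touch_key_top 0.83 [218.9 284.9  33.7  18.5] [ 0.3617 -0.0389  0.047 ]
touch_key_top 0.71 [ 6.8 98.3 10.4 36. ] [0.4804 0.2093 0.047 ]
touch_key_top 0.41 [527.  278.9  17.3  16. ] [ 0.4857 -0.3562  0.047 ]
earth_tester 0.93 [223.9 258.8  92.4  80.5] [ 0.3804 -0.0343  0.02  ]
earth_tester 0.63 [ 43.2  79.6  86.5 147.1] [0.5054 0.1976 0.02  ]
```

View pics/w3.png

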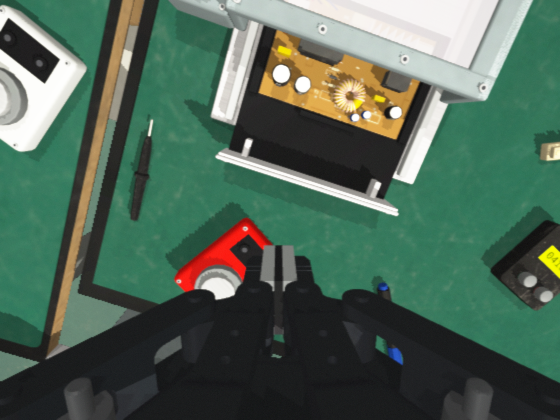

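The wrist view shows the tester's front plate, with its outer top edge running from about (218,157) to (397,213). The hood's front edge is at the top. The white earth tester is at the left, its key at about (2,95) and cut by the picture edge. The red look-alike is at (222,260).

Run:
```python
from h import *
o=bot.get_obs()
a=at('wrist',(218,157),.06,o);b=at('wrist',(397,213),.06,o)
print(a,b,np.linalg.norm(a-b),(a+b)/2,np.degrees(np.arctan2(-(a-b)[0],(a-b)[1])))
h1=at('wrist',(240,10),.08,o);h2=at('wrist',(484,99),.08,o);print(h1,h2,np.degrees(np.arctan2(-(h1-h2)[0],(h1-h2)[1])))
print(at('wrist',(0,96),.047,o))
```

```text
[0.49887615 0.00198361 0.06      ] [ 0.50682297 -0.18275255  0.06      ] 0.1849070071088174 [ 0.50284956 -0.09038447  0.06      ] 2.4631791363129496
[0.62032858 0.01754793 0.08      ] [ 0.62731796 -0.19955325  0.08      ] 1.8439500366062533
[0.48093469 0.21503189 0.047     ]
```

Request:
drive_tool([
  {"dx":0.2,"dy":-0.8,"dz":0.2,"wx":0,"wy":0,"wz":-1.6,"hand":0},
  {"dx":0.4,"dy":-1.6,"dz":0.4,"wx":0,"wy":0,"wz":-3.2,"hand":0},
  {"dx":0.6,"dy":-2.4,"dz":0.6,"wx":0,"wy":0,"wz":-4.8,"hand":0},
  {"dx":0.8,"dy":-3.2,"dz":0.8,"wx":0,"wy":0,"wz":-6.4,"hand":0},
  {"dx":0.95,"dy":-3.8,"dz":1,"wx":0,"wy":0,"wz":-8,"hand":0},
  {"dx":0.95,"dy":-4.3,"dz":1.2,"wx":0,"wy":0,"wz":-9.5,"hand":0},
  {"dx":0.95,"dy":-4.3,"dz":1.2,"wx":0,"wy":0,"wz":-10,"hand":0},
  {"dx":0.95,"dy":-4.3,"dz":1.2,"wx":0,"wy":0,"wz":-10,"hand":0},
  {"dx":0.95,"dy":-4.3,"dz":1.2,"wx":0,"wy":0,"wz":-10,"hand":0},
])

```text
clock: 4.4
eef_pos: [0.4616, 0.1571, 0.1824]
tool_rot: [0.819, 0.573, 0.0, 0.0]
ft_force: [-0.0, 0.0, -0.2]
grip_width: 0.0
grasp_force: 0.0
```

```bash
cat >> h.py <<'E'
def delta(o,P):
    return (R.from_quat(o['tool_rot']).inv().apply(np.array(P)-o['eef_pos'])/.05).round(2)
E
python3 - <<'E'
from h import *
o,im=shot('wrist','w4.png'); o=bot.get_obs()
print(o['clock'],o['joint_pos'].round(3),o['eef_pos'],R.from_quat(o['tool_rot']).as_matrix()[:,0],o['ft_force'])
for t,z in [('touch_key_top',.047),('earth_tester',.02),('start_key_top',.07),('reset_key',.06)]:
    for d in bot.look_for('wrist',t)[:3]: print(t,round(d['score'],2),np.round(d['extent'],1),at('wrist',d['extent'][:2],z,o).round(4))
E
```

```text
4.45 [ 0.328  0.251 -0.141  1.178 -0.     2.249] [0.46165202 0.15699096 0.18252262] [3.42783273e-01 9.39414492e-01 1.98203918e-04] [-0.80356631  0.46307515 -0.74898749]
touch_key_top 0.57 [264.1 109.6  50.1  52.8] [0.4765 0.2285 0.047 ]
earth_tester 0.6 [287.5 109.1 139.8 102.6] [0.4948 0.2228 0.02  ]
earth_tester 0.49 [280.3 354.7  10.    7. ] [ 0.4038 -0.0108  0.02  ]
start_key_top 0.8 [536.  233.4  39.7  32. ] [0.6466 0.066  0.07  ]
reset_key 0.26 [285.9 259.3 105.1  46.2] [0.4515 0.1085 0.06  ]
```

View pics/w4.png

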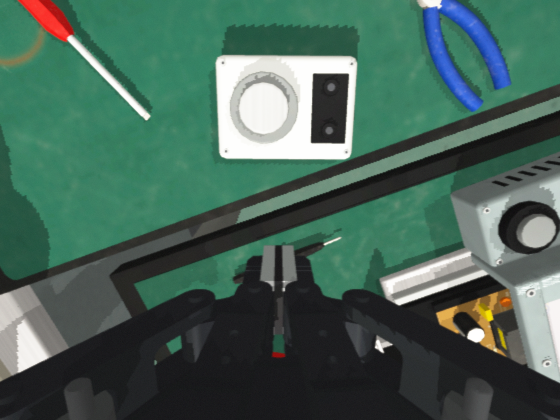

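The close view shows the white earth tester (the only white one). Its metal key is at (264,109) and its sockets are at the right. The start key is at (532,230). I'll move above the touch key.

Request:
drive_tool([
  {"dx":0.7,"dy":-0.1,"dz":0.6,"wx":0,"wy":0,"wz":0,"hand":0},
  {"dx":1.45,"dy":-0.21,"dz":1.2,"wx":0,"wy":0,"wz":0,"hand":0},
  {"dx":1.45,"dy":-0.21,"dz":1.8,"wx":0,"wy":0,"wz":0,"hand":0},
  {"dx":1.45,"dy":-0.21,"dz":2.2,"wx":0,"wy":0,"wz":0,"hand":0},
  {"dx":1.45,"dy":-0.21,"dz":2.3,"wx":0,"wy":0,"wz":0,"hand":0},
  {"dx":1.45,"dy":-0.21,"dz":2.3,"wx":0,"wy":0,"wz":0,"hand":0},
  {"dx":1.45,"dy":-0.21,"dz":2.3,"wx":0,"wy":0,"wz":0,"hand":0},
])

```text
clock: 5.35
eef_pos: [0.477, 0.2295, 0.0686]
tool_rot: [0.819, 0.574, 0.001, 0.0]
ft_force: [-0.1, 0.2, -1.1]
grip_width: -0.0001
grasp_force: 0.0
```

Request:
drive_tool([
  {"dx":0,"dy":0,"dz":0.05,"wx":0,"wy":0,"wz":0,"hand":0},
  {"dx":0,"dy":0,"dz":0.1,"wx":0,"wy":0,"wz":0,"hand":0},
  {"dx":0,"dy":0,"dz":0.15,"wx":0,"wy":0,"wz":0,"hand":0},
  {"dx":0,"dy":0,"dz":0.2,"wx":0,"wy":0,"wz":0,"hand":0},
  {"dx":0,"dy":0,"dz":0.24,"wx":0,"wy":0,"wz":0,"hand":0},
  {"dx":0,"dy":0,"dz":0.26,"wx":0,"wy":0,"wz":0,"hand":0},
  {"dx":0,"dy":0,"dz":0.28,"wx":0,"wy":0,"wz":0,"hand":0},
  {"dx":0,"dy":0,"dz":0.28,"wx":0,"wy":0,"wz":0,"hand":0},
])

```text
clock: 6.15
eef_pos: [0.4762, 0.2294, 0.0535]
tool_rot: [0.819, 0.574, 0.0, 0.0]
ft_force: [-1.4, -0.8, 4.4]
grip_width: 0.0001
grasp_force: 2.2
```

Request:
drive_tool([
  {"dx":0,"dy":0,"dz":0.01,"wx":0,"wy":0,"wz":0,"hand":0},
  {"dx":0,"dy":0,"dz":0.01,"wx":0,"wy":0,"wz":0,"hand":0},
  {"dx":0,"dy":0,"dz":0.01,"wx":0,"wy":0,"wz":0,"hand":0},
  {"dx":0,"dy":0,"dz":0.01,"wx":0,"wy":0,"wz":0,"hand":0},
  {"dx":0,"dy":0,"dz":0.01,"wx":0,"wy":0,"wz":0,"hand":0},
  {"dx":0,"dy":0,"dz":0.01,"wx":0,"wy":0,"wz":0,"hand":0},
  {"dx":0,"dy":0,"dz":0.01,"wx":0,"wy":0,"wz":0,"hand":0},
  {"dx":0,"dy":0,"dz":0.01,"wx":0,"wy":0,"wz":0,"hand":0},
  {"dx":0,"dy":0,"dz":0.01,"wx":0,"wy":0,"wz":0,"hand":0},
  {"dx":0,"dy":0,"dz":0.01,"wx":0,"wy":0,"wz":0,"hand":0},
  {"dx":0,"dy":0,"dz":0.01,"wx":0,"wy":0,"wz":0,"hand":0},
  {"dx":0,"dy":0,"dz":0.01,"wx":0,"wy":0,"wz":0,"hand":0},
  {"dx":0,"dy":0,"dz":0.01,"wx":0,"wy":0,"wz":0,"hand":0},
  {"dx":0,"dy":0,"dz":0.01,"wx":0,"wy":0,"wz":0,"hand":0},
  {"dx":0,"dy":0,"dz":0.01,"wx":0,"wy":0,"wz":0,"hand":0},
])

```text
clock: 7.65
eef_pos: [0.4762, 0.2294, 0.0529]
tool_rot: [0.819, 0.574, 0.0, 0.0]
ft_force: [0.3, -1.0, 4.9]
grip_width: -0.0
grasp_force: 2.5
```

Run:
```python
from h import *
for i in range(4):
    bot.camera('scene'); o=bot.get_obs(); print(o['clock'],o['eef_pos'],o['ft_force'])
print(delta(o,(.43,-.08,.16)))
```

```text
7.7 [0.47612965 0.2294196  0.05284727] [-0.1115606  -0.0781125   5.31832585]
7.75 [0.47614764 0.22942496 0.05286768] [ 1.6647286  -1.26400964  4.59809306]
7.8 [0.47613974 0.22944917 0.05286496] [ 0.87177507 -0.7044982   5.26471635]
7.85 [0.47615273 0.22940242 0.0528668 ] [ 1.16000259 -0.86304044  4.97605089]
[-6.13  1.24 -2.14]
```

Request:
drive_tool([
  {"dx":0,"dy":0,"dz":-0.4,"wx":0,"wy":0,"wz":0,"hand":0},
  {"dx":0,"dy":0,"dz":-1.2,"wx":0,"wy":0,"wz":0,"hand":0},
  {"dx":-0.8,"dy":0.2,"dz":-2,"wx":0,"wy":0,"wz":1.5,"hand":0},
  {"dx":-1.6,"dy":0.4,"dz":-2.1,"wx":0,"wy":0,"wz":3,"hand":0},
  {"dx":-2.4,"dy":0.6,"dz":-2.1,"wx":0,"wy":0,"wz":4.5,"hand":0},
  {"dx":-3.2,"dy":0.8,"dz":-2.1,"wx":0,"wy":0,"wz":6,"hand":0},
  {"dx":-4,"dy":1,"dz":-2.1,"wx":0,"wy":0,"wz":7.5,"hand":0},
  {"dx":-4.8,"dy":1.1,"dz":-2.1,"wx":0,"wy":0,"wz":9,"hand":0},
  {"dx":-5.6,"dy":1.2,"dz":-2.1,"wx":0,"wy":0,"wz":10.5,"hand":0},
  {"dx":-6.3,"dy":1.3,"dz":-2.1,"wx":0,"wy":0,"wz":12,"hand":0},
  {"dx":-6.3,"dy":1.3,"dz":-2.1,"wx":0,"wy":0,"wz":13,"hand":0},
  {"dx":-6.3,"dy":1.3,"dz":-2.1,"wx":0,"wy":0,"wz":13,"hand":0},
  {"dx":-6.3,"dy":1.3,"dz":-2.1,"wx":0,"wy":0,"wz":13,"hand":0},
])

```text
clock: 9.15
eef_pos: [0.4292, -0.0885, 0.1571]
tool_rot: [0.999, 0.045, -0.001, -0.001]
ft_force: [0.8, 0.6, 0.7]
grip_width: 0.0002
grasp_force: 0.0
```

Run:
```python
from h import *
o,im=shot('wrist','w5.png'); o=bot.get_obs()
print(o['clock'],o['joint_pos'].round(3),o['eef_pos'],R.from_quat(o['tool_rot']).as_matrix()[:,0],o['ft_force'])
for d in bot.look_for('wrist','nest_push')[:3]: print(round(d['score'],2),np.round(d['extent'],1))
```

```text
9.2 [-0.203  0.181 -0.303  1.089  0.     2.847] [ 0.42940934 -0.08826704  0.15723841] [ 0.9958423   0.09108414 -0.00134247] [0.21690154 0.96906771 0.68802166]
0.66 [286.4  59.1 282.8 118.2]
```

View pics/w5.png

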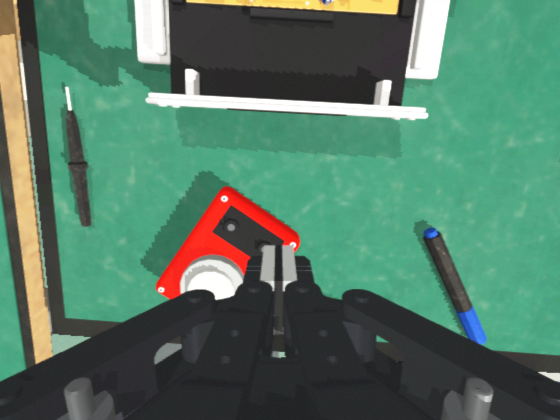

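The view shows the front plate from (147,100) to (427,117). The red look-alike's corner reaches (299,243), just under the tool, and the marker is at (440,260) to (480,335). I'll work out an approach between them.

Run:
```python
from h import *
o=bot.get_obs()
a=at('wrist',(148,102),.06,o);b=at('wrist',(427,118),.06,o)
print(a,b,np.linalg.norm(a-b),(a+b)/2,np.degrees(np.arctan2(-(a-b)[0],(a-b)[1])))
print(at('wrist',(299,243),.028,o),at('wrist',(228,188),.028,o),at('wrist',(430,228),.01,o))
print(delta(o,(.455,-.108,.12)),delta(o,(.47,-.108,.042)))
```

```text
[0.49781875 0.00532642 0.06      ] [ 0.50489468 -0.18234639  0.06      ] 0.18780615903454595 [ 0.50135671 -0.08850999  0.06      ] 2.159230695109664
[ 0.39448755 -0.10943562  0.028     ] [ 0.4367935  -0.04657626  0.028     ] [ 0.41278079 -0.22713101  0.01      ]
[0.47 0.44 0.75] [0.77 0.47 2.31]
```

Request:
drive_tool([
  {"dx":0.5,"dy":0.1,"dz":0.3,"wx":0,"wy":0,"wz":0,"hand":0},
  {"dx":0.9,"dy":0.18,"dz":0.9,"wx":0,"wy":0,"wz":0,"hand":0},
  {"dx":0.9,"dy":0.18,"dz":1.5,"wx":0,"wy":0,"wz":0,"hand":0},
  {"dx":0.9,"dy":0.18,"dz":2.1,"wx":0,"wy":0,"wz":0,"hand":0},
  {"dx":0.9,"dy":0.18,"dz":2.32,"wx":0,"wy":0,"wz":0,"hand":0},
  {"dx":0.9,"dy":0.18,"dz":2.32,"wx":0,"wy":0,"wz":0,"hand":0},
  {"dx":0.9,"dy":0.18,"dz":2.32,"wx":0,"wy":0,"wz":0,"hand":0},
])

```text
clock: 9.95
eef_pos: [0.4761, -0.0936, 0.0426]
tool_rot: [0.999, 0.045, 0.001, 0.0]
ft_force: [1.0, 0.6, 0.0]
grip_width: 0.0001
grasp_force: 0.0
```

Request:
drive_tool([
  {"dx":0.05,"dy":0,"dz":0,"wx":0,"wy":0,"wz":0,"hand":0},
  {"dx":0.1,"dy":0,"dz":0,"wx":0,"wy":0,"wz":0,"hand":0},
  {"dx":0.15,"dy":0.01,"dz":0,"wx":0,"wy":0,"wz":0,"hand":0},
  {"dx":0.2,"dy":0.01,"dz":0,"wx":0,"wy":0,"wz":0,"hand":0},
  {"dx":0.25,"dy":0.01,"dz":0,"wx":0,"wy":0,"wz":0,"hand":0},
  {"dx":0.3,"dy":0.02,"dz":0,"wx":0,"wy":0,"wz":0,"hand":0},
  {"dx":0.35,"dy":0.02,"dz":0,"wx":0,"wy":0,"wz":0,"hand":0},
  {"dx":0.4,"dy":0.02,"dz":0,"wx":0,"wy":0,"wz":0,"hand":0},
  {"dx":0.45,"dy":0.03,"dz":0,"wx":0,"wy":0,"wz":0,"hand":0},
  {"dx":0.5,"dy":0.03,"dz":0,"wx":0,"wy":0,"wz":0,"hand":0},
])

```text
clock: 10.95
eef_pos: [0.5004, -0.0931, 0.0417]
tool_rot: [0.999, 0.044, -0.0, -0.0]
ft_force: [-1.9, 0.4, 0.5]
grip_width: 0.0002
grasp_force: 1.1
```

Request:
drive_tool([
  {"dx":0.04,"dy":0,"dz":0,"wx":0,"wy":0,"wz":0,"hand":0},
  {"dx":0.08,"dy":0,"dz":0,"wx":0,"wy":0,"wz":0,"hand":0},
  {"dx":0.12,"dy":0.01,"dz":0,"wx":0,"wy":0,"wz":0,"hand":0},
  {"dx":0.16,"dy":0.01,"dz":0,"wx":0,"wy":0,"wz":0,"hand":0},
  {"dx":0.2,"dy":0.01,"dz":0,"wx":0,"wy":0,"wz":0,"hand":0},
  {"dx":0.24,"dy":0.01,"dz":0,"wx":0,"wy":0,"wz":0,"hand":0},
  {"dx":0.28,"dy":0.02,"dz":0,"wx":0,"wy":0,"wz":0,"hand":0},
  {"dx":0.32,"dy":0.02,"dz":0,"wx":0,"wy":0,"wz":0,"hand":0},
  {"dx":0.36,"dy":0.02,"dz":0,"wx":0,"wy":0,"wz":0,"hand":0},
  {"dx":0.4,"dy":0.02,"dz":0,"wx":0,"wy":0,"wz":0,"hand":0},
  {"dx":0.44,"dy":0.02,"dz":0,"wx":0,"wy":0,"wz":0,"hand":0},
  {"dx":0.48,"dy":0.03,"dz":0,"wx":0,"wy":0,"wz":0,"hand":0},
  {"dx":0.52,"dy":0.03,"dz":0,"wx":0,"wy":0,"wz":0,"hand":0},
  {"dx":0.56,"dy":0.03,"dz":0,"wx":0,"wy":0,"wz":0,"hand":0},
  {"dx":0.6,"dy":0.03,"dz":0,"wx":0,"wy":0,"wz":0,"hand":0},
  {"dx":0.64,"dy":0.04,"dz":0,"wx":0,"wy":0,"wz":0,"hand":0},
  {"dx":0.68,"dy":0.04,"dz":0,"wx":0,"wy":0,"wz":0,"hand":0},
  {"dx":0.72,"dy":0.04,"dz":0,"wx":0,"wy":0,"wz":0,"hand":0},
])

```text
clock: 12.75
eef_pos: [0.5366, -0.092, 0.0418]
tool_rot: [0.999, 0.044, -0.0, 0.0]
ft_force: [-2.2, 1.1, -0.9]
grip_width: 0.0003
grasp_force: 1.1
```

Request:
drive_tool([
  {"dx":0.02,"dy":0,"dz":0,"wx":0,"wy":0,"wz":0,"hand":0},
  {"dx":0.04,"dy":0,"dz":0,"wx":0,"wy":0,"wz":0,"hand":0},
  {"dx":0.06,"dy":0,"dz":0,"wx":0,"wy":0,"wz":0,"hand":0},
  {"dx":0.08,"dy":0,"dz":0,"wx":0,"wy":0,"wz":0,"hand":0},
  {"dx":0.1,"dy":0,"dz":0,"wx":0,"wy":0,"wz":0,"hand":0},
  {"dx":0.12,"dy":0.01,"dz":0,"wx":0,"wy":0,"wz":0,"hand":0},
])

```text
clock: 13.35
eef_pos: [0.5426, -0.0918, 0.0418]
tool_rot: [0.999, 0.044, -0.0, -0.0]
ft_force: [-2.7, 0.8, -1.4]
grip_width: 0.0001
grasp_force: 1.0
```

Request:
drive_tool([
  {"dx":0.02,"dy":0,"dz":0,"wx":0,"wy":0,"wz":0,"hand":0},
  {"dx":0.04,"dy":0,"dz":0,"wx":0,"wy":0,"wz":0,"hand":0},
])

```text
clock: 13.55
eef_pos: [0.5446, -0.0917, 0.0418]
tool_rot: [0.999, 0.044, 0.0, -0.0]
ft_force: [-2.8, 0.7, -1.0]
grip_width: -0.0001
grasp_force: 1.0
```

Request:
drive_tool([
  {"dx":0.02,"dy":0,"dz":0,"wx":0,"wy":0,"wz":0,"hand":0},
  {"dx":0.04,"dy":0,"dz":0,"wx":0,"wy":0,"wz":0,"hand":0},
])

```text
clock: 13.75
eef_pos: [0.5448, -0.0917, 0.0417]
tool_rot: [0.999, 0.044, -0.002, 0.0]
ft_force: [-8.2, -0.2, 5.0]
grip_width: 0.0002
grasp_force: 4.2
```

Request:
drive_tool([
  {"dx":0.01,"dy":0,"dz":0,"wx":0,"wy":0,"wz":0,"hand":0},
  {"dx":0.01,"dy":0,"dz":0,"wx":0,"wy":0,"wz":0,"hand":0},
])

```text
clock: 13.95
eef_pos: [0.5448, -0.0917, 0.0417]
tool_rot: [0.999, 0.044, -0.002, 0.0]
ft_force: [-7.0, -1.1, 3.8]
grip_width: -0.0001
grasp_force: 3.9
```

Request:
drive_tool([
  {"dx":-0.1,"dy":0,"dz":0,"wx":0,"wy":0,"wz":0,"hand":0},
  {"dx":-0.4,"dy":0,"dz":0,"wx":0,"wy":0,"wz":0,"hand":0},
  {"dx":-0.6,"dy":0,"dz":-0.6,"wx":0,"wy":0,"wz":0,"hand":0},
  {"dx":-0.6,"dy":0,"dz":-1.4,"wx":0,"wy":0,"wz":0,"hand":0},
  {"dx":-0.6,"dy":0,"dz":-2.2,"wx":0,"wy":0,"wz":0,"hand":0},
  {"dx":-0.2,"dy":-0.6,"dz":-2.4,"wx":0,"wy":0,"wz":-1.5,"hand":0},
  {"dx":0.2,"dy":-1.2,"dz":-2.4,"wx":0,"wy":0,"wz":-3,"hand":0},
  {"dx":0.6,"dy":-1.8,"dz":-2.4,"wx":0,"wy":0,"wz":-4.5,"hand":0},
  {"dx":1,"dy":-2.3,"dz":-2.4,"wx":0,"wy":0,"wz":-6,"hand":0},
  {"dx":1.3,"dy":-2.3,"dz":-2.4,"wx":0,"wy":0,"wz":-7.5,"hand":0},
  {"dx":1.3,"dy":-2.3,"dz":-2.4,"wx":0,"wy":0,"wz":-8,"hand":0},
  {"dx":1.3,"dy":-2.3,"dz":-2.4,"wx":0,"wy":0,"wz":-8,"hand":0},
  {"dx":1.3,"dy":-2.3,"dz":-2.4,"wx":0,"wy":0,"wz":-8,"hand":0},
])

```text
clock: 15.25
eef_pos: [0.6022, 0.0288, 0.1622]
tool_rot: [0.924, 0.383, 0.001, 0.0]
ft_force: [-0.6, 0.7, -0.1]
grip_width: 0.0002
grasp_force: 0.0
```

Run:
```python
from h import *
o,im=shot('wrist','w6.png'); o=bot.get_obs()
print(o['clock'],o['joint_pos'].round(3),o['eef_pos'],R.from_quat(o['tool_rot']).as_matrix()[:,0],o['ft_force'])
for t,z in [('start_key_top',.07),('reset_key',.06),('nest_push',.04)]:
    for d in bot.look_for('wrist',t)[:3]:
        P=at('wrist',d['extent'][:2],z,o); print(t,round(d['score'],2),np.round(d['extent'],1),P.round(4),delta(o,P))
```

```text
15.3 [0.047 0.485 0.15  1.234 0.    2.403] [0.60187468 0.0286141  0.16215884] [0.70687508 0.70733776 0.00095315] [ 0.25105854 -0.4998431   0.93087878]
start_key_top 0.24 [334.9 287.9 156.  153.5] [ 0.5914 -0.0438  0.07  ] [-1.17  0.87  1.84]
nest_push 0.76 [333.7 286.4 151.8 153.7] [ 0.5839 -0.058   0.04  ] [-1.48  0.97  2.44]
```

View pics/w6.png

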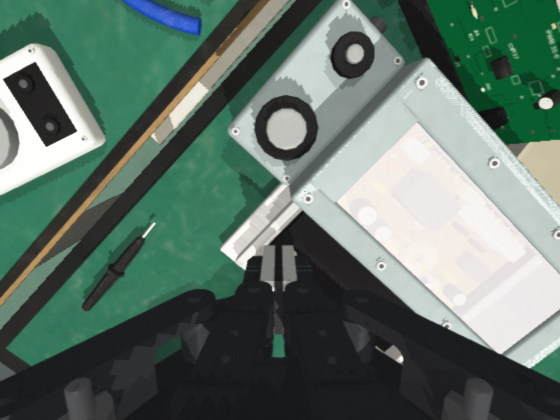

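This view shows the large start key's top at (287,128) in its collar, the small reset key at (353,54), and the hood corner at (303,195).

Run:
```python
from h import *
o=bot.get_obs()
for uv,z in [((287,128),.07),((353,54),.06),((303,196),.08)]:
    P=at('wrist',uv,z,o); print(P.round(4),delta(o,P))
```

```text
[0.6482 0.0663 0.07  ] [1.2  0.12 1.84]
[0.7121 0.0691 0.06  ] [2.14 0.99 2.04]
[0.6247 0.0274 0.08  ] [0.31 0.34 1.64]
```

Request:
drive_tool([
  {"dx":0.6,"dy":0.06,"dz":0,"wx":0,"wy":0,"wz":0,"hand":0},
  {"dx":1.2,"dy":0.12,"dz":0.3,"wx":0,"wy":0,"wz":0,"hand":0},
  {"dx":1.2,"dy":0.12,"dz":0.8,"wx":0,"wy":0,"wz":0,"hand":0},
  {"dx":1.2,"dy":0.12,"dz":1.2,"wx":0,"wy":0,"wz":0,"hand":0},
  {"dx":1.2,"dy":0.12,"dz":1.42,"wx":0,"wy":0,"wz":0,"hand":0},
  {"dx":1.2,"dy":0.12,"dz":1.42,"wx":0,"wy":0,"wz":0,"hand":0},
  {"dx":1.2,"dy":0.12,"dz":1.42,"wx":0,"wy":0,"wz":0,"hand":0},
])

```text
clock: 16.15
eef_pos: [0.6485, 0.0668, 0.0915]
tool_rot: [0.924, 0.383, 0.0, 0.0]
ft_force: [-0.5, -0.4, -0.3]
grip_width: 0.0003
grasp_force: 0.0
```

Request:
drive_tool([
  {"dx":0,"dy":0,"dz":0.05,"wx":0,"wy":0,"wz":0,"hand":0},
  {"dx":0,"dy":0,"dz":0.1,"wx":0,"wy":0,"wz":0,"hand":0},
  {"dx":0,"dy":0,"dz":0.15,"wx":0,"wy":0,"wz":0,"hand":0},
  {"dx":0,"dy":0,"dz":0.2,"wx":0,"wy":0,"wz":0,"hand":0},
  {"dx":0,"dy":0,"dz":0.24,"wx":0,"wy":0,"wz":0,"hand":0},
  {"dx":0,"dy":0,"dz":0.27,"wx":0,"wy":0,"wz":0,"hand":0},
  {"dx":0,"dy":0,"dz":0.29,"wx":0,"wy":0,"wz":0,"hand":0},
  {"dx":0,"dy":0,"dz":0.29,"wx":0,"wy":0,"wz":0,"hand":0},
])

```text
clock: 16.95
eef_pos: [0.6484, 0.067, 0.0768]
tool_rot: [0.924, 0.383, 0.0, 0.0]
ft_force: [-1.3, -0.6, 5.4]
grip_width: -0.0
grasp_force: 2.3
```

Request:
drive_tool([
  {"dx":0,"dy":0,"dz":0,"wx":0,"wy":0,"wz":0,"hand":0},
  {"dx":0,"dy":0,"dz":0,"wx":0,"wy":0,"wz":0,"hand":0},
  {"dx":0,"dy":0,"dz":-0.3,"wx":0,"wy":0,"wz":0,"hand":0},
  {"dx":0,"dy":0,"dz":-1,"wx":0,"wy":0,"wz":0,"hand":0},
  {"dx":0,"dy":0,"dz":-1.8,"wx":0,"wy":0,"wz":0,"hand":0},
  {"dx":-0.8,"dy":0.3,"dz":-1.8,"wx":0,"wy":0,"wz":1.3,"hand":0},
  {"dx":-1.7,"dy":0.6,"dz":-1.8,"wx":0,"wy":0,"wz":2.6,"hand":0},
  {"dx":-2.6,"dy":0.9,"dz":-1.8,"wx":0,"wy":0,"wz":3.9,"hand":0},
  {"dx":-3.5,"dy":1.2,"dz":-1.8,"wx":0,"wy":0,"wz":5.2,"hand":0},
  {"dx":-4.4,"dy":1.5,"dz":-1.8,"wx":0,"wy":0,"wz":6.5,"hand":0},
  {"dx":-5.3,"dy":1.8,"dz":-1.8,"wx":0,"wy":0,"wz":7.8,"hand":0},
  {"dx":-6.2,"dy":2.1,"dz":-1.8,"wx":0,"wy":0,"wz":9.1,"hand":0},
  {"dx":-7.1,"dy":2.4,"dz":-1.7,"wx":0,"wy":0,"wz":10.4,"hand":0},
  {"dx":-8,"dy":2.7,"dz":-1.5,"wx":0,"wy":0,"wz":11.7,"hand":0},
  {"dx":-9,"dy":3,"dz":-1.4,"wx":0,"wy":0,"wz":13,"hand":0},
  {"dx":-9,"dy":3,"dz":-1.4,"wx":0,"wy":0,"wz":13,"hand":0},
  {"dx":-9,"dy":3,"dz":-1.4,"wx":0,"wy":0,"wz":13,"hand":0},
  {"dx":-9,"dy":3,"dz":-1.4,"wx":0,"wy":0,"wz":13,"hand":0},
])

```text
clock: 18.75
eef_pos: [0.4369, -0.3568, 0.1459]
tool_rot: [0.985, -0.172, -0.0, -0.0]
ft_force: [0.3, 0.2, -0.4]
grip_width: 0.0001
grasp_force: 0.0
```

Run:
```python
from h import *
o,im=shot('wrist','w7.png'); o=bot.get_obs()
print(o['clock'],o['joint_pos'].round(3),o['eef_pos'],R.from_quat(o['tool_rot']).as_matrix()[:,0],o['ft_force'])
for t,z in [('good_key_top',.034),('reject_key',.034)]:
    for d in bot.look_for('wrist',t)[:3]:
        P=at('wrist',d['extent'][:2],z,o); print(t,round(d['score'],2),np.round(d['extent'],1),P.round(4),delta(o,P))
_,s=shot('scene','s2.png'); a=s[120:270,220:420,::-1]
c=np.hstack([im[:,:,::-1][:,80:480],cv2.resize(a,(400,420),interpolation=3)]); cv2.imwrite('pics/c7.png',c)
```

```text
18.8 [-0.684  0.424  0.009  1.157  0.     2.803] [ 0.43727051 -0.35647972  0.14612743] [ 9.40868879e-01 -3.38770850e-01 -2.51179678e-04] [-0.14087828 -0.21665277 -0.11611129]
good_key_top 0.91 [279.7 143.6  20.8  22.9] [ 0.4822 -0.3738  0.034 ] [0.96 0.02 2.24]
reject_key 0.86 [317.4 143.8  20.7  22.1] [ 0.4727 -0.3999  0.034 ] [0.96 0.58 2.24]
reject_key 0.38 [278.7 144.4  22.8  18.4] [ 0.4819 -0.373   0.034 ] [0.95 0.01 2.24]
```

View pics/c7.png

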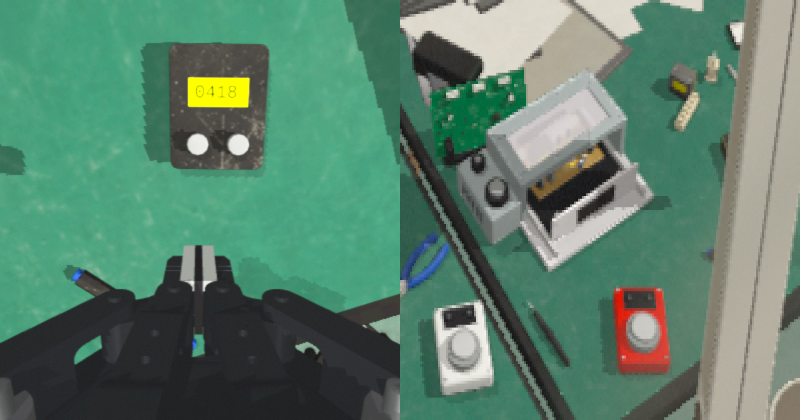

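The composite shows the nest home: the plate is close to the hood, as the text says it should be. The counter's left key is at (198,144) in the composite, which is (279,144) in the wrist picture, straight ahead of the fingers. The right key is at (238,144).

Request:
drive_tool([
  {"dx":0.5,"dy":0.01,"dz":0.3,"wx":0,"wy":0,"wz":0,"hand":0},
  {"dx":0.96,"dy":0.02,"dz":0.8,"wx":0,"wy":0,"wz":0,"hand":0},
  {"dx":0.96,"dy":0.02,"dz":1.3,"wx":0,"wy":0,"wz":0,"hand":0},
  {"dx":0.96,"dy":0.02,"dz":1.7,"wx":0,"wy":0,"wz":0,"hand":0},
  {"dx":0.96,"dy":0.02,"dz":1.86,"wx":0,"wy":0,"wz":0,"hand":0},
  {"dx":0.96,"dy":0.02,"dz":1.86,"wx":0,"wy":0,"wz":0,"hand":0},
  {"dx":0.96,"dy":0.02,"dz":1.86,"wx":0,"wy":0,"wz":0,"hand":0},
])

```text
clock: 19.65
eef_pos: [0.4822, -0.3749, 0.0543]
tool_rot: [0.985, -0.173, 0.001, 0.0]
ft_force: [-0.0, -0.4, 0.1]
grip_width: 0.0001
grasp_force: 0.0
```

Request:
drive_tool([
  {"dx":0,"dy":0,"dz":0.05,"wx":0,"wy":0,"wz":0,"hand":0},
  {"dx":0,"dy":0,"dz":0.1,"wx":0,"wy":0,"wz":0,"hand":0},
  {"dx":0,"dy":0,"dz":0.14,"wx":0,"wy":0,"wz":0,"hand":0},
  {"dx":0,"dy":0,"dz":0.17,"wx":0,"wy":0,"wz":0,"hand":0},
  {"dx":0,"dy":0,"dz":0.19,"wx":0,"wy":0,"wz":0,"hand":0},
  {"dx":0,"dy":0,"dz":0.21,"wx":0,"wy":0,"wz":0,"hand":0},
  {"dx":0,"dy":0,"dz":0.21,"wx":0,"wy":0,"wz":0,"hand":0},
  {"dx":0,"dy":0,"dz":0.21,"wx":0,"wy":0,"wz":0,"hand":0},
])

```text
clock: 20.45
eef_pos: [0.4814, -0.3749, 0.0431]
tool_rot: [0.985, -0.173, 0.0, 0.0]
ft_force: [-0.6, 0.7, 3.5]
grip_width: -0.0002
grasp_force: 1.5
```

Run:
```python
from h import *
F=[]
for i in range(4):
    bot.camera('scene'); o=bot.get_obs(); F.append(o['ft_force'])
print(o['clock'],o['eef_pos'],np.array(F).round(1))
```

```text
20.65 [ 0.48145833 -0.37495478  0.04297352] [[-1.2  0.3  2.4]
 [-1.1 -0.1  3.4]
 [-0.6  0.9  2.2]
 [-0.8  0.1  2.5]]
```

Request:
drive_tool([
  {"dx":0,"dy":0,"dz":0.02,"wx":0,"wy":0,"wz":0,"hand":0},
  {"dx":0,"dy":0,"dz":0.03,"wx":0,"wy":0,"wz":0,"hand":0},
  {"dx":0,"dy":0,"dz":0.03,"wx":0,"wy":0,"wz":0,"hand":0},
  {"dx":0,"dy":0,"dz":0.03,"wx":0,"wy":0,"wz":0,"hand":0},
])

```text
clock: 21.05
eef_pos: [0.4815, -0.375, 0.0415]
tool_rot: [0.985, -0.173, 0.0, 0.0]
ft_force: [-1.1, -0.1, 5.1]
grip_width: 0.0001
grasp_force: 2.2
```

Run:
```python
from h import *
F=[]
for i in range(6):
    bot.camera('scene'); o=bot.get_obs(); F.append(o['ft_force'])
print(o['clock'],o['eef_pos'],np.mean(F,0).round(2))
```

```text
21.35 [ 0.4814559  -0.37494332  0.04137042] [-1.83  0.05  4.64]
```

Request:
drive_tool([
  {"dx":0,"dy":0,"dz":-0.1,"wx":0,"wy":0,"wz":0,"hand":0},
  {"dx":0,"dy":0,"dz":-0.4,"wx":0,"wy":0,"wz":0,"hand":0},
  {"dx":0,"dy":0,"dz":-1.2,"wx":0,"wy":0,"wz":0,"hand":0},
  {"dx":-0.5,"dy":0,"dz":-2,"wx":0,"wy":0,"wz":0,"hand":0},
  {"dx":-1,"dy":0,"dz":-2.2,"wx":0,"wy":0,"wz":0,"hand":0},
  {"dx":-1,"dy":0,"dz":-2.2,"wx":0,"wy":0,"wz":0,"hand":0},
  {"dx":-1,"dy":0,"dz":-2.2,"wx":0,"wy":0,"wz":0,"hand":0},
])

```text
clock: 22.05
eef_pos: [0.4344, -0.3576, 0.1514]
tool_rot: [0.985, -0.173, 0.0, -0.0]
ft_force: [0.7, -0.3, -0.9]
grip_width: -0.0002
grasp_force: 0.0
```

Run:
```python
from h import *
o,im=shot('wrist','w8.png'); print(o['clock'],o['eef_pos'],o['ft_force'])
o=bot.get_obs()
for d in bot.look_for('wrist','good_key_top')[:1]: print(at('wrist',d['extent'][:2],.034,o))
cv2.imwrite('pics/c8.png',im[0:260,120:440,::-1])
```

```text
22.05 [ 0.4343887  -0.3576006   0.15136237] [ 0.71872445 -0.34770798 -0.91026957]
[ 0.48206594 -0.37357921  0.034     ]
```

View pics/c8.png

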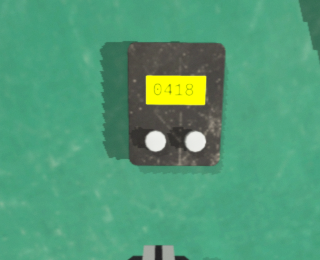

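The counter hasn't moved: its left key is still at (.482,-.374). The display still reads 0418, but the press itself reached about 3.5 mm at 4.6 N, well past the 1.8 mm needed. I'm handing the job in.

```bash
python3 -c "
from workcell import bot
print(bot.job_done())"
```

```text
the job is handed in; nothing more can be done
None
```

I did all four steps in order and handed the job in at about 22 s: touch key held for over 1.5 s, nest pushed to its stop, start key pressed, left counter key pressed. The counter's display still read 0418 afterwards, so that last press is confirmed only by force and travel (about 3.5 mm at 4.6 N).

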